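# Turn the honey carousel to bring the red-lidded jar to the front

## Task

Spin the honey turntable by pushing its notched rim round with a fingertip until the jar with the red lid stands at the front, in line with the brass arrow on the foot. Leave every jar standing untouched in its place on the turntable, do not disturb the bottles, big jar and cup on the counter, and finish clear of everything.

Things in the scene. Friction and masses are not known exactly. Their poses are not given: they have to be found in the camera images.
- disc (a joint): Turn of the round cream-coloured display turntable about its upright axis: 0 at the start, grows anticlockwise seen from above; turns at least a full turn either way, with light friction (about 2 N at the rim) and stops at once when no longer pushed. The disc is 26 mm thick, 330 mm across; its top is 50 mm above the counter, its underside 24 mm.
- disc_center (a point): Centre of the turntable's top face, on its axis, 50 mm above the counter.
- front (a point): The front place: point of the fixed foot at the height of the disc's top, 75 mm from the axis in the direction of the brass arrow. The red-lidded jar should end with its centre above it. It does not turn with the disc.
- arrow_tip (a point): Tip of the flat brass arrow on the tongue of the fixed dark-wood foot, 187 mm from the turntable's axis and 17 mm above the counter. The arrow lies outside the disc, on the customers' (far) side, and points in at the axis.
- notch0 (a point): Middle of one of six finger notches cut through the turntable's rim, evenly 60 degrees apart, at the level of the disc's top and 147 mm from its axis; turns with the disc. Each notch is open outwards and upwards, reaches in to 122 mm from the axis, and is about 50 mm wide at its inner end and 65 mm at the rim (165 mm from the axis). Below the notch lies the foot's dark round plate (178 mm radius, top 14 mm above the counter).
- notch1 (a point): Middle of one of six finger notches cut through the turntable's rim, evenly 60 degrees apart, at the level of the disc's top and 147 mm from its axis; turns with the disc. Each notch is open outwards and upwards, reaches in to 122 mm from the axis, and is about 50 mm wide at its inner end and 65 mm at the rim (165 mm from the axis). Below the notch lies the foot's dark round plate (178 mm radius, top 14 mm above the counter).
- notch2 (a point): Middle of one of six finger notches cut through the turntable's rim, evenly 60 degrees apart, at the level of the disc's top and 147 mm from its axis; turns with the disc. Each notch is open outwards and upwards, reaches in to 122 mm from the axis, and is about 50 mm wide at its inner end and 65 mm at the rim (165 mm from the axis). Below the notch lies the foot's dark round plate (178 mm radius, top 14 mm above the counter).
- notch3 (a point): Middle of one of six finger notches cut through the turntable's rim, evenly 60 degrees apart, at the level of the disc's top and 147 mm from its axis; turns with the disc. Each notch is open outwards and upwards, reaches in to 122 mm from the axis, and is about 50 mm wide at its inner end and 65 mm at the rim (165 mm from the axis). Below the notch lies the foot's dark round plate (178 mm radius, top 14 mm above the counter).
- notch4 (a point): Middle of one of six finger notches cut through the turntable's rim, evenly 60 degrees apart, at the level of the disc's top and 147 mm from its axis; turns with the disc. Each notch is open outwards and upwards, reaches in to 122 mm from the axis, and is about 50 mm wide at its inner end and 65 mm at the rim (165 mm from the axis). Below the notch lies the foot's dark round plate (178 mm radius, top 14 mm above the counter).
- notch5 (a point): Middle of one of six finger notches cut through the turntable's rim, evenly 60 degrees apart, at the level of the disc's top and 147 mm from its axis; turns with the disc. Each notch is open outwards and upwards, reaches in to 122 mm from the axis, and is about 50 mm wide at its inner end and 65 mm at the rim (165 mm from the axis). Below the notch lies the foot's dark round plate (178 mm radius, top 14 mm above the counter).
- red_jar: Centre of the underside of the honey jar with the RED lid, 52 mm across and 48 mm high, standing loose on the turntable about 75 mm from its axis and turning with it. Not to be touched.
- jar1: Centre of the underside of a honey jar with a WHITE lid, 52 mm across and 48 mm high, standing loose on the turntable about 75 mm from its axis and turning with it. Not to be touched.
- jar2: Centre of the underside of a honey jar with a WHITE lid, 52 mm across and 48 mm high, standing loose on the turntable about 75 mm from its axis and turning with it. Not to be touched.
- jar3: Centre of the underside of a honey jar with a WHITE lid, 52 mm across and 48 mm high, standing loose on the turntable about 75 mm from its axis and turning with it. Not to be touched.
- jar4: Centre of the underside of a honey jar with a WHITE lid, 52 mm across and 48 mm high, standing loose on the turntable about 75 mm from its axis and turning with it. Not to be touched.
- bottle1: Centre of the underside of a yellow liqueur bottle with cork, 56 mm across, 170 mm high, standing loose on the counter beside the turntable; to be left alone.
- bottle2: Centre of the underside of a second yellow liqueur bottle, 56 mm across, 170 mm high, standing loose on the counter beside the turntable; to be left alone.
- bigjar: Centre of the underside of a big honey jar with white lid, 76 mm across, 100 mm high, standing loose on the counter beside the turntable; to be left alone.
- cup: Centre of the underside of an empty white cup, 70 mm across, 70 mm high, standing loose on the counter beside the turntable; to be left alone.

How it is judged (in metres and radians):
At the end, for the whole second after the job is handed in: The red-lidded jar's centre is within 15 mm (in plan) of the front place beside the arrow; the turntable is at rest; all five jars stand upright on the disc, within 90 mm of its axis; the things on the counter are within 15 mm of where they were (horizontal distance between red_jar and front below 0.015 m and velocity of joint disc between -0.03 and 0.03 rad/s and angle between each of red_jar, jar1, jar2, jar3, jar4's own z axis and vertical below 0.1 rad and height (world z) of red_jar between 0.046 and 0.054 m and horizontal distance between each of red_jar, jar1, jar2, jar3, jar4 and disc_center below 0.09 m and height (world z) of jar1 between 0.046 and 0.054 m and height (world z) of jar2 between 0.046 and 0.054 m and height (world z) of jar3 between 0.046 and 0.054 m and height (world z) of jar4 between 0.046 and 0.054 m and linear speed of red_jar below 0.01 m/s and distance of each of bottle1, bottle2, bigjar, cup from where it was at the start of the episode below 0.015 m); the robot touches nothing.
It fails at once if the robot touches a jar on the turntable (contact force between any of the fingers, the arm and red_jar above 1 N or contact force between any of the fingers, the arm and jar1 above 1 N or contact force between any of the fingers, the arm and jar2 above 1 N or contact force between any of the fingers, the arm and jar3 above 1 N or contact force between any of the fingers, the arm and jar4 above 1 N).
It fails at once if a jar is lifted off the turntable, tipped, or slides to its edge (height (world z) of any of red_jar, jar1, jar2, jar3, jar4 above 0.06 m or angle between any of red_jar, jar1, jar2, jar3, jar4's own z axis and vertical above 0.3 rad or horizontal distance between any of red_jar, jar1, jar2, jar3, jar4 and disc_center above 0.098 m).
It fails at once if a bottle, the big jar or the cup on the counter is moved or tipped (distance of any of bottle1, bottle2, bigjar, cup from where it was at the start of the episode above 0.02 m or angle between any of bottle1, bottle2, bigjar, cup's own z axis and vertical above 0.25 rad).
It also fails if it takes over 54 s, if anything falls off the work surface, if the arm or the gripper's body presses on something with over 40 N, if the wrist force passes 120 N, or if a joint passes its speed limit or range.

## Robot

A 6-joint arm with a two-finger parallel gripper is mounted at the origin on the work surface. World frame = base frame: x ahead of the robot, y to its left, z up, the work surface at z = 0. Lengths are in m, angles in degrees, forces in N, time in s.
With the tool pointing down it reaches from about 0.325 to 0.775 m from the base axis. Payload 5.5 kg.
Tool frame: the origin (TCP) lies at the centre of the arm's flange, where the gripper is bolted on; the fingertips stand 182 mm ahead of it and the grasp point (between the pads) lies 163 mm ahead of it; z points along the fingers, y is the direction in which the jaws open and shut (so a half turn about z gives the same grasp; the last joint's range is limited). The gripper opens to 88 mm and grips with 3 to 60 N. Pads are 20 mm wide; open, the fingers measure 115 mm over their backs; the gripper's body (75 mm by 178 mm) begins 61 mm behind the grasp point.
Start: joints at [65.506, 5.22, 70.514, -0, 104.267, -3.249], TCP at [0.217, 0.559, 0.405] pointing down, gripper open.
Joint ranges: [-164.24, 164.24], [-49.07, 125.15], [9.68, 141.18], [-86.29, 266.29], [3.28, 154.24], [-151.56, 151.56]. Speed limits (degrees/s): [147.25, 147.25, 172.46, 180, 180, 180].

## Interface

Orientations are given as [roll, pitch, yaw] about the fixed x, y, z axes, in that order (R = Rz(yaw) Ry(pitch) Rx(roll)).
In Python, from station import r gives the robot as it stands. The module is installed in compiled form; this text tells all that it offers. Calls block until the motion is done:
- r.reach(position, orientation): joint-space move of the TCP to a pose.
- r.servo_line(position, rotation=None, speed=0.15): straight line of the TCP; rotation=None keeps the orientation; speed is the mean speed in m/s.
- r.move_joints(angles): joint-space move.
- r.let_go() and r.grab(squeeze=None): open the fingers fully, or close them until they stop; squeeze is the grip in N (None keeps the last).
- r.wait(seconds).
- r.inverse_kinematics(position, orientation): joint angles nearest the present ones, or None.
- r.sense(): the state.
- r.snapshot(name): name is "scene" or "top"; returns a dict with "frame" (480x640x3 uint8, red, green, blue), "fx", "fy", "cx", "cy" (pixels), "R" (3x3) and "t" (3): a world point X has camera coordinates R X + t. Camera axes: x right, y down, z forward; pixel columns grow to the right and rows downward; lengths in m; the calibration is good to about 2 mm. A picture is of the moment at which its call begins. There is no depth.
A pose or a line that the arm cannot do raises r.IKError and nothing moves.
- r.hand_in(): hands the job in, once; it reports no verdict.
The state is a dict: "clock": time; "joints": joint angles; "joint_vel": joint speeds; "joint_torque": joint torques, N m; "tcp_pos": TCP position; "orientation": TCP orientation; "contact_force": force on the tool from outside, world axes, zero at the start; "torque": the same for the moment, N m; "opening": finger opening in m.
Only numpy, scipy, OpenCV 4.12 (cv2) and the standard library are available. Lean on these libraries where they do the work, as an engineer would, in place of code of your own. Each camera call takes 0.05 s, during which the arm holds its last target.

## Working session

There is one attempt and no reset: what is moved stays moved. The work goes in short steps, each a Python script; the robot and the scene stay as the last script left them, time stands still between calls to the robot, and variables do not carry over. Pictures are saved under pics/ and viewed, and the job is handed in when it is done.

```bash
mkdir -p pics; python3 - <<'E'
from station import r
import cv2,pickle
for n in("scene","top"):
    s=r.snapshot(n); cv2.imwrite(f"pics/{n}0.png",s["frame"][:,:,::-1]); pickle.dump(s,open(f"{n}0.pkl","wb"))
    print(n,s["fx"],s["fy"],s["cx"],s["cy"],s["R"],s["t"])
print(r.sense())
E
```

```text
scene 585.1804241029494 585.1804241029494 304.1042630192411 228.24267851642023 [[-0.78791389  0.61567322  0.011755  ]
 [ 0.41847034  0.54935059 -0.72325411]
 [-0.45174581 -0.56494284 -0.69048194]] [ 0.47116911 -0.21995651  1.4883279 ]
top 460.82702369927375 460.82702369927375 318.0356758188941 241.5143077521016 [[ 1.05345990e-02 -9.99944151e-01 -8.46384425e-04]
 [-9.91438898e-01 -1.03348215e-02 -1.30161833e-01]
 [ 1.30145816e-01  2.21034116e-03 -9.91492401e-01]] [-0.01543065  0.5922684   1.07490841]
{'clock': 0.1, 'joints': array([ 6.55070454e+01,  5.25870554e+00,  7.05749197e+01,  8.49301317e-04,
        1.04266476e+02, -3.25034091e+00]), 'joint_vel': array([-0.0746548 , -0.14334996, -0.14621699,  0.01422543, -0.00075226,
        0.1109638 ]), 'joint_torque': array([ 3.45938803e-03, -4.47853088e+01, -4.07573998e+01,  7.01202638e-02,
        2.82266841e-02, -7.36862535e-05]), 'tcp_pos': array([0.21742819, 0.55927437, 0.4036212 ]), 'orientation': array([-1.79900106e+02, -6.49776154e-03,  1.58757589e+02]), 'contact_force': array([ 0.81809102, -0.27940796, -0.23352463]), 'torque': array([-0.00262013,  0.01381004,  0.00057171]), 'opening': 0.0877370471326859}
```

View pics/scene0.png

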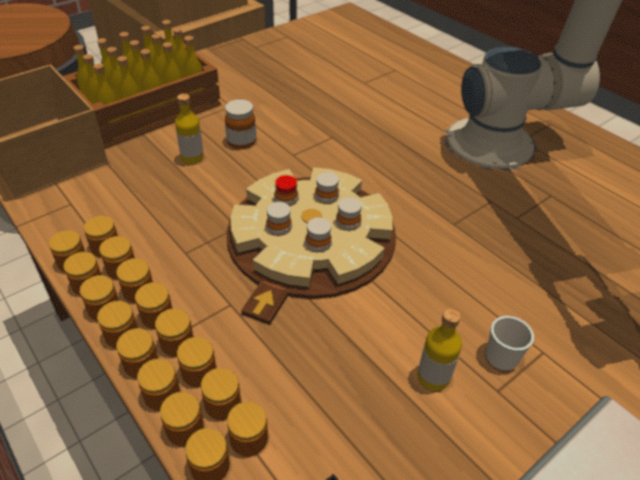

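View pics/top0.png

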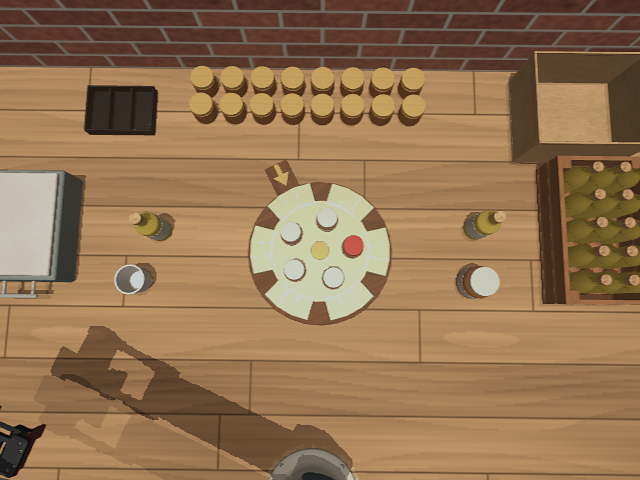

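```bash
cat > h.py <<'E'
import numpy as np,cv2,pickle
def px2w(s,u,v,z):
    d=np.array(s["R"]).T@np.array([(u-s["cx"])/s["fx"],(v-s["cy"])/s["fy"],1]); c=-np.array(s["R"]).T@np.array(s["t"])
    return c+d*(z-c[2])/d[2]
def w2px(s,X):
    c=np.array(s["R"])@np.array(X)+np.array(s["t"]); return s["fx"]*c[0]/c[2]+s["cx"], s["fy"]*c[1]/c[2]+s["cy"]
E
python3 - <<'E'
from h import *
s=pickle.load(open("top0.pkl","rb")); f=s["frame"][:,:,::-1]
c=cv2.resize(f[150:340,230:410],None,fx=3.15,fy=3.15,interpolation=cv2.INTER_CUBIC); cv2.imwrite("pics/crop0.png",c)
for n,u,v,z in[("cen",320,250,.05),("tip",285,187,.017),("red",353,245,.098),("bot1",150,226,.1),("cup",128,279,.07),("bot2",485,226,.1),("big",482,281,.1)]: print(n,px2w(s,u,v,z).round(4))
E
```

```text
cen [ 0.5705 -0.0142  0.05  ]
tip [0.732 0.075 0.017]
red [ 0.5774 -0.0893  0.098 ]
bot1 [0.6162 0.3763 0.1   ]
cup [0.4958 0.4314 0.07  ]
bot2 [ 0.6242 -0.3916  0.1   ]
big [ 0.4984 -0.3802  0.1   ]
```

View pics/crop0.png

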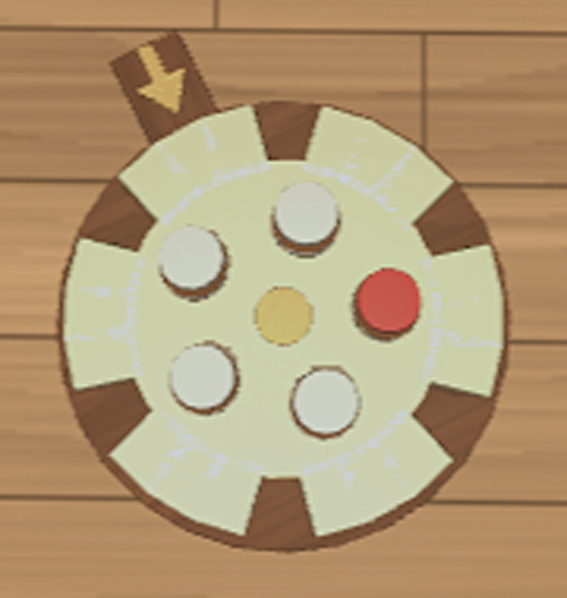

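```bash
cat >> h.py <<'E'
C=None
def analyse(s):
    f=s["frame"]; hsv=cv2.cvtColor(f,cv2.COLOR_RGB2HSV).astype(int)
    return f,hsv
E
python3 - <<'E'
from h import *
from station import r
s=pickle.load(open("top0.pkl","rb")); f=s["frame"]
# rectify plane z=.05 : 0.5mm/px, 
def rect(z,c,half=.2,mm=.0005):
    n=int(2*half/mm)
    g=np.array([[w2px(s,[c[0]+half-i*mm*n,c[1]+half-j*mm*n,z]) for j in(0,1)] for i in(0,1)],float).reshape(-1,2).astype(np.float32)
    H=cv2.getPerspectiveTransform(g,np.float32([[0,0],[n,0],[0,n],[n,n]]))
    return cv2.warpPerspective(f,H,(n,n))
c=np.array([.5705,-.0142])
im=rect(.05,c); 
hsv=cv2.cvtColor(im,cv2.COLOR_RGB2HSV)
m=((hsv[...,1]<90)&(hsv[...,2]>150)).astype(np.uint8)
k,l,st,ce=cv2.connectedComponentsWithStats(m); b=1+np.argmax(st[1:,4]); ys,xs=np.nonzero(l==b)
(cx,cy),R=cv2.minEnclosingCircle(np.stack([xs,ys],1).astype(np.float32))
cw=np.array([c[0]+.2-cy*.0005,c[1]+.2-cx*.0005]); print("disc",cw,R*.0005)
# notch profile at r=150
th=np.arange(0,360,.5); v=[]
for t in np.radians(th):
    u,w=w2px(s,[cw[0]+.148*np.cos(t),cw[1]+.148*np.sin(t),.05]); v.append(f[int(round(w)),int(round(u))].astype(int).sum())
dark=(np.array(v)<400).astype(float)
ph=np.angle((dark*np.exp(6j*np.radians(th))).sum(),deg=True)/6; print("notch phase",ph,"dark frac",dark.mean())
hs=cv2.cvtColor(f,cv2.COLOR_RGB2HSV); m=((hs[...,0]<6)|(hs[...,0]>174))&(hs[...,1]>150)&(hs[...,2]>140); m[:200]=0;m[300:]=0
ys,xs=np.nonzero(m); print(len(xs),xs.mean(),ys.mean()); p=px2w(s,xs.mean(),ys.mean(),.096)[:2]-cw; print("red",np.hypot(*p),np.degrees(np.arctan2(p[1],p[0])))
a=px2w(s,286.2,185.5,.017)[:2]-cw; print("arrow",np.hypot(*a),np.degrees(np.arctan2(a[1],a[0])))
a2=px2w(s,277.5,166,.017)[:2]-cw; print("arrow tail",np.hypot(*a2),np.degrees(np.arctan2(a2[1],a2[0])))
n=round((120-ph)/60)*60+ph
for sg in(0,180):
  for d in range(-10,131,20):
    t=np.radians(n+d); 
    # tool z down, roll 180: y tool axis = Rz(yaw)*(0,-1,0); tangent dir angle n+d+90
    yaw=(n+d+180+sg+180)%360-180
    q=r.inverse_kinematics([cw[0]+.15*np.cos(t),cw[1]+.15*np.sin(t),.215],[180,0,yaw]); print(n+d,yaw,None if q is None else np.round(q))
E
```

```text
disc [ 0.5704778  -0.01294672] 0.16727049255371093
notch phase -0.3315642679202058 dark frac 0.2833333333333333
304 353.0625 244.91776315789474
red 0.07700576886403333 -84.50172490975153
arrow 0.1859552489292238 27.192977305153814
arrow tail 0.2409932250469075 26.59091240019506
109.6684357320798 -70.33156426792021 None
129.6684357320798 -50.331564267920214 [  8. -10. 105.  -0.  85. 149.]
149.6684357320798 -30.331564267920214 [  4. -17. 110.  -0.  86. 124.]
169.6684357320798 -10.331564267920157 [ -3. -21. 113.  -0.  87.  98.]
189.6684357320798 9.668435732079843 [-10. -20. 113.  -0.  87.  71.]
209.6684357320798 29.668435732079843 [-16. -16. 110.  -0.  86.  45.]
229.6684357320798 49.66843573207984 [-19.  -9. 104.  -0.  85.  21.]
249.6684357320798 69.66843573207984 [-20.  -1.  96.  -0.  85.   0.]
109.6684357320798 109.66843573207984 [10. -2. 97.  0. 85. -9.]
129.6684357320798 129.66843573207984 [  8. -10. 105.   0.  85. -31.]
149.6684357320798 149.66843573207984 [  4. -17. 110.   0.  86. -56.]
169.6684357320798 169.66843573207984 [ -3. -21. 113.   0.  87. -82.]
189.6684357320798 -170.33156426792016 [ -10.  -20.  113.    0.   87. -109.]
209.6684357320798 -150.33156426792016 [ -16.  -16.  110.    0.   86. -135.]
229.6684357320798 -130.33156426792016 None
249.6684357320798 -110.33156426792016 None
```

```bash
cat >> h.py <<'E'
CW=np.array([.5705,-.0135]); RR=.150
def pose(th,z=.214,R=RR):
    t=np.radians(th); return [CW[0]+R*np.cos(t),CW[1]+R*np.sin(t),z],[180,0,(th-180+180)%360-180]
def snap(r,tag):
    s=r.snapshot("top"); pickle.dump(s,open(f"{tag}.pkl","wb"))
    f=s["frame"][:,:,::-1]; cv2.imwrite(f"pics/{tag}.png",cv2.resize(f[130:340,200:440],None,fx=2.8,fy=2.8,interpolation=cv2.INTER_CUBIC))
E
python3 - <<'E'
from h import *
from station import r
# check whole path from IK
for th in np.arange(179.7,305,15):
    print(th, r.inverse_kinematics(*pose(th)) is not None, end=' ')
r.grab(10)
p,o=pose(179.7,.40); r.reach(p,o)
p,o=pose(179.7,.30); r.servo_line(p,o)
print(r.sense()["joints"].round(1),r.sense()["opening"],r.sense()["clock"],r.sense()["tcp_pos"])
snap(r,"a1")
s=r.snapshot("scene"); cv2.imwrite("pics/a1s.png",cv2.resize(s["frame"][120:330,200:440,::-1],None,fx=2.8,fy=2.8,interpolation=cv2.INTER_CUBIC))
E
```

```text
179.7 True 194.7 True 209.7 True 224.7 True 239.7 True 254.7 True 269.7 True 284.7 True 299.7 True [ -6.4 -23.2 106.5  -0.   96.6  83.9] 0.0004169346035835418 4.4333 [ 0.42072478 -0.01261333  0.30105364]
```

View pics/a1.png

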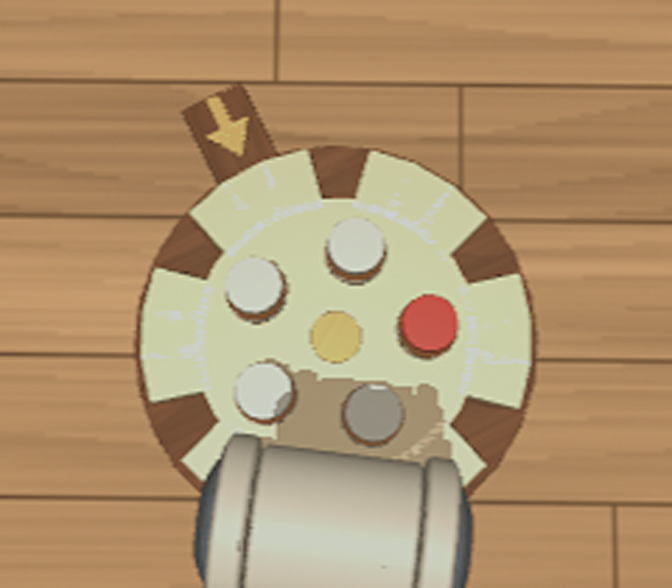

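View pics/a1s.png

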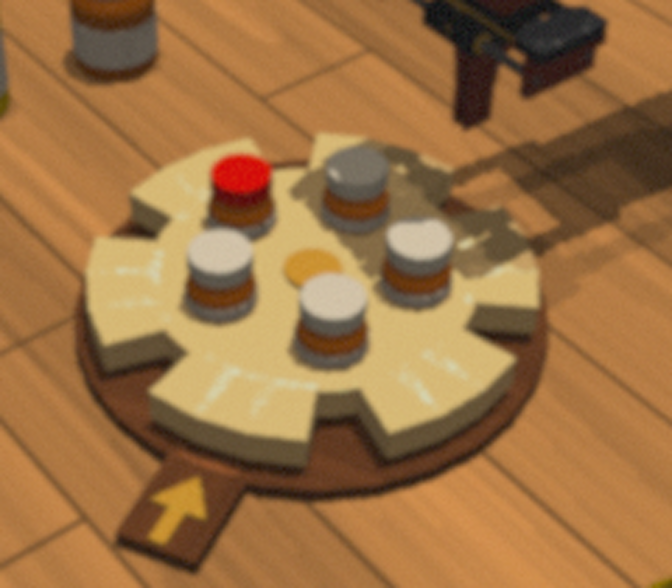

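The closed finger hangs above the near notch, at about (470,120) in the enlarged scene crop, and the jars are undisturbed. Next I descend and start pushing.

```bash
cat >> h.py <<'E'
def arc(r,a,b,step=8,speed=.05):
    n=max(1,int(np.ceil(abs(b-a)/step)))
    for t in np.linspace(a,b,n+1)[1:]:
        r.servo_line(*pose(t),speed=speed)
        f=np.linalg.norm(r.sense()["contact_force"])
        if f>25: print("FORCE",f,t); break
    x=r.sense(); print("clk",x["clock"],"F",x["contact_force"].round(1),"tcp",x["tcp_pos"].round(4),"j",x["joints"].round(0))
E
python3 - <<'E'
from h import *
from station import r
p,o=pose(179.7,.235); r.servo_line(p,o,speed=.08); print(r.sense()["contact_force"])
p,o=pose(179.7); r.servo_line(p,o,speed=.05); print(r.sense()["contact_force"],r.sense()["tcp_pos"])
arc(r,179.7,210)
snap(r,"a2")
s=r.snapshot("scene"); cv2.imwrite("pics/a2s.png",cv2.resize(s["frame"][120:330,200:440,::-1],None,fx=2.8,fy=2.8,interpolation=cv2.INTER_CUBIC))
E
```

```text
[0.22143954 0.05537462 1.56870676]
[0.3788973  0.08226558 0.13666186] [ 0.42042623 -0.0127017   0.21371766]
clk 8.2583 F [-0.1 -0.8  1.2] tcp [ 0.4405 -0.0884  0.214 ] j [-16. -16. 110.  -0.  86.  44.]
```

View pics/a2.png

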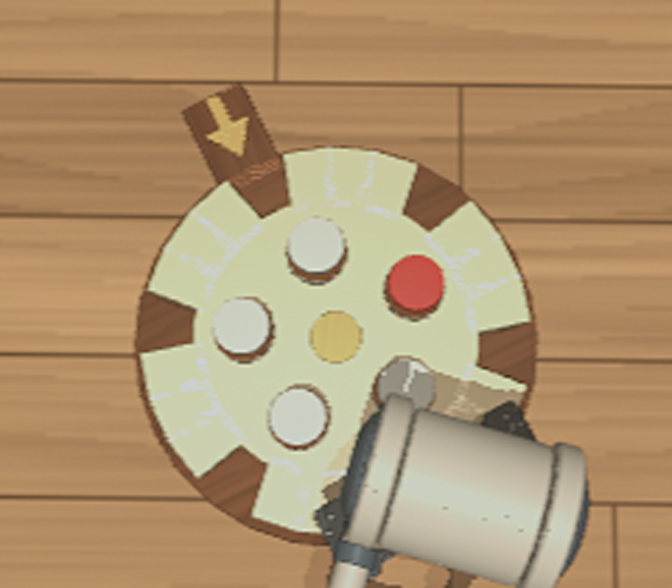

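View pics/a2s.png

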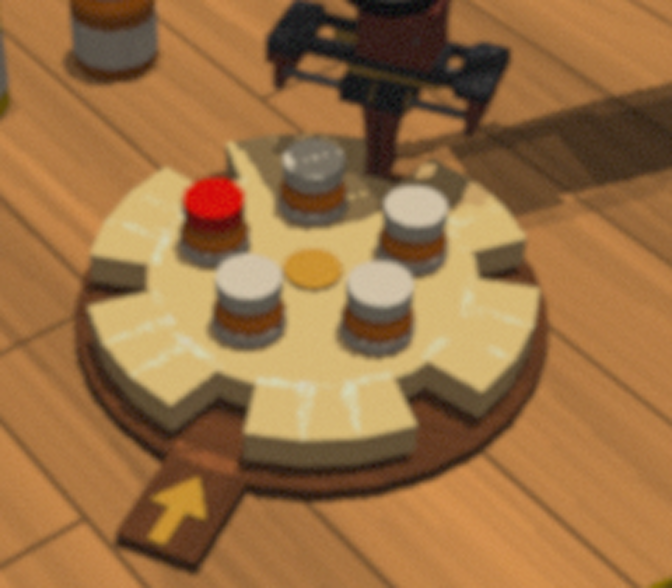

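It works: the red lid moved from (428,323) to (415,284) in the enlarged crop, about 25° of turn, and the jars ride along. I continue the push.

```bash
cat >> h.py <<'E'
def red(s):
    f=s["frame"]; hs=cv2.cvtColor(f,cv2.COLOR_RGB2HSV); m=((hs[...,0]<6)|(hs[...,0]>174))&(hs[...,1]>150)&(hs[...,2]>140); m[:180]=0;m[320:]=0;m[:,:240]=0;m[:,400:]=0
    ys,xs=np.nonzero(m); p=px2w(s,xs.mean(),ys.mean(),.096)[:2]-CW; return len(xs),np.hypot(*p),np.degrees(np.arctan2(p[1],p[0]))
E
python3 - <<'E'
from h import *
from station import r
print(red(pickle.load(open("top0.pkl","rb"))),red(pickle.load(open("a2.pkl","rb"))))
arc(r,210,285)
snap(r,"a3"); print(red(pickle.load(open("a3.pkl","rb"))))
E
```

```text
(304, np.float64(0.0764529128145974), np.float64(-84.4785574406714)) (300, np.float64(0.07633751704320504), np.float64(-58.071812335641916))
clk 13.775 F [ 0.6 -0.3  0.1] tcp [ 0.6093 -0.1584  0.214 ] j [-18.  12.  82.   0.  86. -33.]
(300, np.float64(0.07718244102995223), np.float64(16.990237303375668))
```

View pics/a3.png

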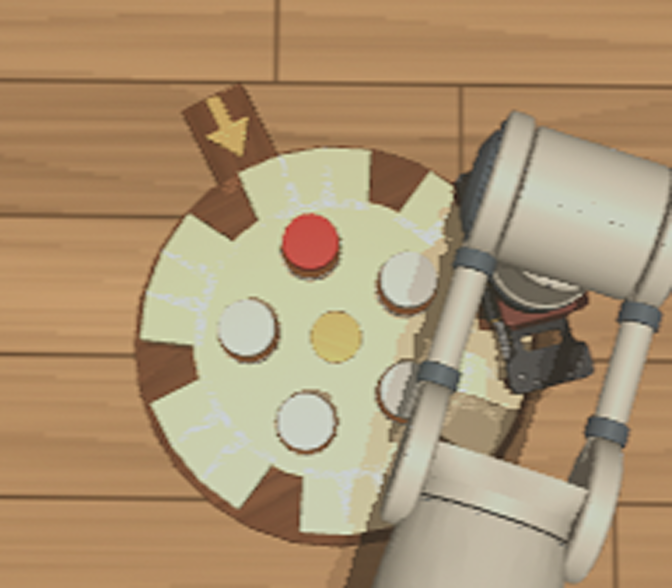

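Red is at 17.0° and the arrow at about 27.5°, so I push another 10.5°, back off, rise straight up and check.

```bash
python3 - <<'E'
from h import *
from station import r
arc(r,285,295.6,step=4,speed=.04)
arc(r,295.6,290.5)
p,o=pose(290.5,.30); r.servo_line(p,o,speed=.1)
p,o=pose(290.5,.36,.2); r.servo_line(p,o,speed=.15)
r.move_joints(r.sense()["joints"]+np.array([-12,0,0,0,0,0]))
snap(r,"a4"); s=pickle.load(open("a4.pkl","rb")); print(red(s),r.sense()["clock"],r.sense()["contact_force"])
cv2.imwrite("pics/a4f.png",s["frame"][:,:,::-1])
s=r.snapshot("scene"); cv2.imwrite("pics/a4s.png",s["frame"][:,:,::-1])
E
```

```text
clk 14.975 F [-0.2  0.7 -0.5] tcp [ 0.6353 -0.1487  0.214 ] j [-16.  16.  78.   0.  86. -42.]
clk 15.3917 F [-0.9  0.5 -0.1] tcp [ 0.623  -0.1541  0.2142] j [-17.  14.  80.   0.  86. -37.]
(299, np.float64(0.07700440899045007), np.float64(27.34658778651055)) 17.7333 [-1.03267108  0.09861188 -0.12870867]
```

View pics/a4.png

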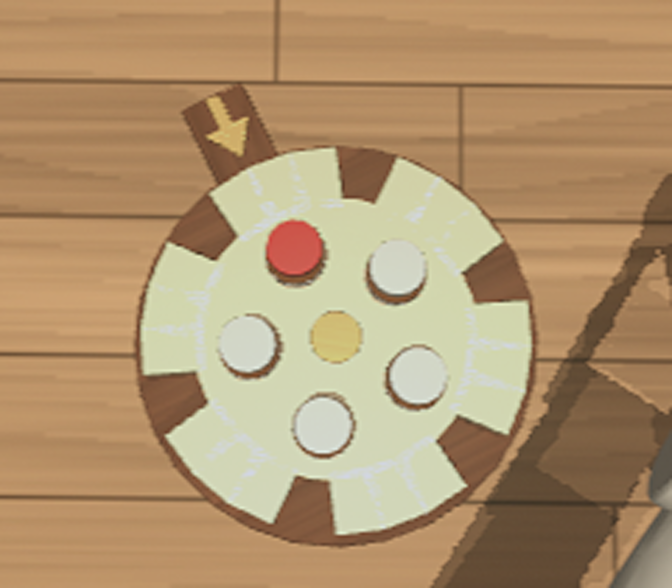

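View pics/a4s.png

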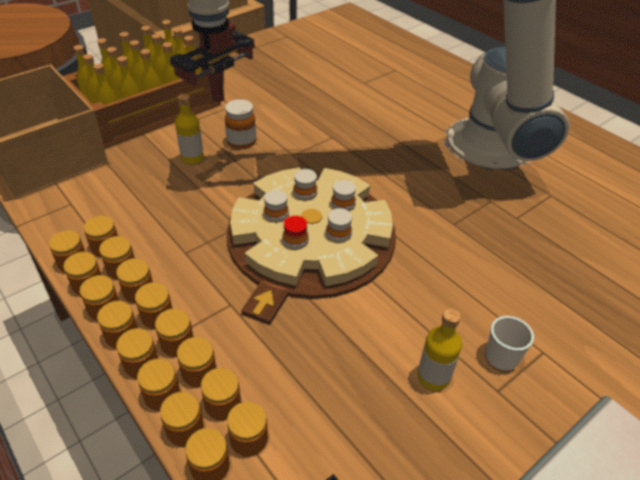

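The red lid sits at (295,247) in the crop, on the line from the arrow tip (240,157) to the hub (336,337). In the scene view the bottles, big jar and cup are at the same pixels as at the start, and the arm is clear.

```bash
python3 - <<'E'
from station import r
r.wait(.3); print(r.sense()["tcp_pos"],abs(r.sense()["joint_vel"]).max()); r.hand_in()
E
```

```text
[ 0.58524297 -0.32865083  0.35885865] 0.2464526090190518
the job is handed in; nothing more can be done
```

The red-lidded jar now stands at the front, in line with the brass arrow, and the job is handed in; no verdict is reported. I lowered the closed fingertips into the notch nearest the robot and pushed the turntable about 112° anticlockwise. Then I backed off, rose straight up and swung the arm aside.

- **Red jar:** it measured 27.3° against 27.2° (tip) to 26.6° (tail) for the arrow. A rougher first reading from the uncropped picture put the arrow tip at 28.8°. Its radius measured 77 mm against 75 mm. The offset from the front place is therefore about 2–3 mm, well inside the 15 mm allowed.
- **Other things:** all five jars stand upright in their places. The bottles, big jar and cup look unmoved in the scene picture; I compared them by eye, not by measurement.
- **Arm:** it is clear of everything, with the fingertips about 0.18 m above the counter. The forces I read were all under 2 N, and the last check before handing in was at 17.7 s of the 54 s.

No check failed.

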